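# Roll the clip-in edge trim of the sample platform home

## Robot

A 7-joint arm with a two-finger parallel gripper is mounted at the origin on the work surface. World frame = base frame: x ahead of the robot, y to its left, z up, the work surface at z = 0. Lengths are in m, angles in rad, forces in N, time in s.
With the tool pointing down it reaches from about 0.425 to 0.875 m from the base axis. Payload 4.7 kg.
Tool frame: the origin (TCP) lies at the very end of the fingers, on their centre line; the grasp point (between the pads) lies 19 mm behind it (env.tcp_to_grasp is the distance from the TCP to the grasp point, in m); x points along the fingers, y is the direction in which the jaws open and shut, and the axes are right-handed (so a half turn about x gives the same grasp; the last joint's range is limited). The gripper opens to 85 mm and grips with 20 to 120 N. Pads are 22 mm wide; open, the fingers measure 114 mm over their backs; the gripper's body (76 mm by 85 mm) begins 54 mm behind the grasp point. The pads swing forward as they close: fully open they stand 13 mm farther back than shut.
Start: joints at [-1.31, 0.321, -0.07, 1.45, 0.023, 1.371, -0.057], TCP at [0.159, 0.63, 0.231] pointing down, gripper open.
Joint ranges: [-2.86, 2.86], [-0.3, 2.09], [-1.38, 1.24], [0.06, 2.45], [-1.56, 4.7], [0.09, 2.05], [-2.69, 2.69]. Speed limits (rad/s): [2.57, 2.57, 3.14, 3.14, 3.14, 3.14, 3.14].

## Interface

Orientations are given as a unit quaternion [w, x, y, z].
In Python, from cell import env gives the robot as it stands.
- The arm moves only by the shell command python3 -m creep 'ROWS'. ROWS is JSON, a list of rows, each an object of numbers: "x", "y", "z": the shift along the tool's x, y, z in m; "rx", "ry", "rz": the turn, a rotation vector about the tool's x, y, z in rad; "claw": the closure, from 0 (fully open) to 1 (shut). A call has 1 to 5 rows; each row is the pose to reach, as a shift and turn from the pose measured when the call began, along the tool's axes at that moment; what a row does not reach only later rows make up. A row lasts 1/10 s, in which the tool goes at most 50 mm and 8.59 degrees, less where a joint would pass 70% of its speed; a pose out of reach is approached as far as the arm can. A call with a gripper value outside its range is refused whole. The fingers move at their own pace and stop on an object; the grip force is fixed at half the most. Time passes only in rows, so rows that repeat a pose let the fingers close. It gives the time, the measured TCP pose, the force and the opening at its end, in the units of the state.
- env.get_state(): the state, without advancing time (a new reading comes with each control period).
- env.camera(name): name is "scene" or "top" or "wrist"; returns (picture, depth): 480x640x3 uint8, blue, green, red; 480x640 float32, m along the optical axis (not along the pixel's ray), 0 where there is no reading.
- env.camera_info(name): a dict with "fov_y" (degrees; the focal length in pixels is half the picture's height over the tangent of half this angle, whatever the lens; pixels are square), "cx", "cy" (the principal point, pixels), "position" and "attitude" of the camera in the world. Camera axes: x right, y up, looking along -z (the intrinsics and any distortion apply to the point x, -y, -z); pixel columns grow to the right and rows downward; lengths in m; the calibration is good to about 2 mm. A picture is of the moment at which its call begins: read the wrist's pose just before it. camera_info takes no time and is no camera call; for the wrist camera it gives the pose at the moment of the call.
- env.finish_job(): hands the job in, once; it reports no verdict.
The state is a dict: "time": time; "joint_positions": joint angles; "dq": joint speeds; "effort": joint torques, N m; "ee_pos": TCP position; "tcp_rot": TCP orientation; "contact_force": force on the tool from outside, world axes, zero at the start; "torque": the same for the moment, N m; "gripper_width": opening from 0.0 (shut) to 1.0 (fully open).
Only numpy, scipy, OpenCV 4.12 (cv2) and the standard library are available. Lean on these libraries where they do the work, as an engineer would, in place of code of your own. Each camera call takes 0.05 s, during which the arm holds its last target. There are 200 camera calls.

## Task

Take the hand roller out of its rest and roll it firmly along the metal edge trim of the white sample platform until every section of the trim is pressed fully home. Press only with the roller: keep the gripper itself off the platform, and leave the tube rack and the red-lidded jar where they are. Then stand the roller back upright in its rest and let go of it.

Things in the scene. Friction and masses are not known exactly. Their poses are not given: they have to be found in the camera images.
- roller: Hand roller, 112 mm tall, about 0.4 kg, upright in its rest at the start: black rubber wheel, 44 mm diameter, 32 mm wide, between two aluminium cheek plates (60 mm long, 52 mm over their outer faces, lower edges 10 mm above the wheel's lowest point), top plate at 50 to 56 mm. Origin: the wheel's lowest point; z up through the grip, x the way it rolls (either sense), y along the axle.
- roller_wheel (a joint): Turn of the roller's free-running wheel about its axle, rad; either sign, grows without limit as it rolls (1 rad is 22 mm); about 0 at the start.
- rest: Fixed grey and blue rest for the roller, 110 x 100 mm, left or right of the platform. Origin: centre of its underside on the worktop, z up. Two blue ledges run along x: 90 mm long, tops at z = 16 mm, 20 to 36 mm either side of the centre line. End stops 22 mm high stand with inner faces 41 mm from the centre.
- rest_seat (a point): Where the roller's origin belongs in the rest: above the rest's centre at z = 6 mm, axes as the rest's. The cheek plates stand on the ledges, roller x along rest x (either way round), the wheel hanging free between the ledges. Play: 4 mm each way sideways, 11 mm each way lengthwise.
- roller_grip (a point): Middle of the roller's upright orange grip, 84 mm above the roller's origin, axes as the roller's. The grip is 30 x 30 mm square, from 56 to 112 mm above the roller's origin; take it by either pair of faces, from above.
- platform: Fixed low sample platform, white top on a grey base, 260 (x) x 170 (y) x 40 (z) mm. Origin: centre of its underside on the worktop; z up. A channel for the edge trim runs along x at y = +52 mm, 192 mm long and 26 mm wide, with 34 mm of plain deck beyond each end and 20 mm beside it. The tube rack stands on its deck on the other side.
- trim_near (a point): The end of the trim nearer the robot: at platform x = -96 mm, y = +52 mm, z = 41 mm, which is the height of the trim's top face when home. Axes as the platform's.
- trim_far (a point): The far end of the trim, at platform x = +96 mm, y = +52 mm, z = 41 mm. Axes as the platform's.
- rack: White tube rack with purple-capped sample tubes (one piece, 170 x 62 mm, 78 mm tall, 0.4 kg), loose on the platform's deck beside the trim. Origin: centre of its underside; z up. Its near face is about 65 mm from the trim's centre line. To be left alone.
- trim0 (a joint): Height (m) by which section 0 of the trim stands proud of its home position: 0 fully home, 0.006 fully proud. Rigid metal section, 23 x 24 mm on top, centred 12 mm from trim_near towards trim_far. Eight such sections (0 to 7) make up the strip. Each slides straight down in its clip against about 7 N of steady friction (two at once need about twice that) to a firm stop, and stays where it is left; home, its top is 1 mm above the deck.
- trim1 (a joint): Height (m) by which section 1 of the trim stands proud of its home position: 0 fully home, 0.006 fully proud. Rigid metal section, 23 x 24 mm on top, centred 36 mm from trim_near towards trim_far.
- trim2 (a joint): Height (m) by which section 2 of the trim stands proud of its home position: 0 fully home, 0.006 fully proud. Rigid metal section, 23 x 24 mm on top, centred 60 mm from trim_near towards trim_far.
- trim3 (a joint): Height (m) by which section 3 of the trim stands proud of its home position: 0 fully home, 0.006 fully proud. Rigid metal section, 23 x 24 mm on top, centred 84 mm from trim_near towards trim_far.
- trim4 (a joint): Height (m) by which section 4 of the trim stands proud of its home position: 0 fully home, 0.006 fully proud. Rigid metal section, 23 x 24 mm on top, centred 108 mm from trim_near towards trim_far.
- trim5 (a joint): Height (m) by which section 5 of the trim stands proud of its home position: 0 fully home, 0.006 fully proud. Rigid metal section, 23 x 24 mm on top, centred 132 mm from trim_near towards trim_far.
- trim6 (a joint): Height (m) by which section 6 of the trim stands proud of its home position: 0 fully home, 0.006 fully proud. Rigid metal section, 23 x 24 mm on top, centred 156 mm from trim_near towards trim_far.
- trim7 (a joint): Height (m) by which section 7 of the trim stands proud of its home position: 0 fully home, 0.006 fully proud. Rigid metal section, 23 x 24 mm on top, centred 180 mm from trim_near towards trim_far.
- jar: Specimen jar with a red lid, 48 mm across, 60 mm tall, loose in a small fixed steel tray; a bystander to leave alone. Origin: centre of its underside.
Not all that is in view belongs to the job. What is shaped like the roller but yellow is not meant.

How it is judged:
On the way, in this order (a step that is already met when the one before it is completed fails the run):
1. the roller is lifted out of its rest (height (world z) of roller above 0.035 m), for 0.1 s.
2. the roller rolls along under pressure: it bears on the platform's trim and its wheel has turned 3 rad (about a third of the strip's length) or more from the start, either way (contact force between roller and platform above 3 N and (value of joint roller_wheel above 3 rad or value of joint roller_wheel below -3 rad)), for 0.02 s.
At the end, for the whole second after the job is handed in: All eight trim sections are within 1.5 mm of home; the roller stands upright (within 0.1 rad), at rest and released, on the ledges of its rest (origin 3 to 9 mm above the rest's underside and within 20 mm of its centre) (value of joint each of trim0, trim1, trim2, trim3, trim4, trim5, trim6, trim7 below 0.0015 m and horizontal distance between roller and rest below 0.02 m and z of roller in the frame of rest between 0.003 and 0.009 m and angle between roller's own z axis and vertical below 0.1 rad and linear speed of roller below 0.02 m/s and contact force between roller and the fingers below 0.1 N); the robot touches nothing.
It fails at once if the gripper's fingers or the arm press on the platform or its trim (contact force between any of the fingers, the arm and platform above 1 N).
It fails at once if the tube rack is shifted by more than 15 mm or tipped (distance of rack from where it was at the start of the episode above 0.015 m or angle between rack's own z axis and vertical above 0.2 rad).
It fails at once if the jar is shifted by more than 30 mm (distance of jar from where it was at the start of the episode above 0.03 m).
It also fails if it takes over 59 s, if anything falls off the work surface, if the arm or the gripper's body presses on something with over 40 N, if the wrist force passes 120 N, or if a joint passes its speed limit or range.

## Working session

There is one attempt and no reset: what is moved stays moved. The work goes in short steps, Python scripts to look and compute and a shell command to move; the robot and the scene stay as the last step left them, time stands still between calls to the robot, and variables do not carry over. Pictures are saved under pics/ and viewed, about 8 in all and at most 12, crops included, and the job is handed in when it is done.

```bash
ls; mkdir -p pics
cat > h.py <<'E'
import numpy as np,cv2
from cell import env
from scipy.spatial.transform import Rotation as R
def q(w): return R.from_quat([w[1],w[2],w[3],w[0]])
def cloud(name):
    i=env.camera_info(name); p,d=env.camera(name)
    f=240/np.tan(np.radians(i['fov_y'])/2)
    v,u=np.mgrid[:480,:640]
    c=np.stack([(u-i['cx'])/f*d,-(v-i['cy'])/f*d,-d],-1)
    w=q(i['attitude']).apply(c.reshape(-1,3)).reshape(480,640,3)+np.array(i['position'])
    w[d==0]=np.nan
    return p,d,w,i
E
python3 - <<'E'
from h import *
for n in ['scene','top']:
    p,d,w,i=cloud(n); print(i, np.isnan(w[...,0]).mean()); cv2.imwrite(f'pics/{n}0.png',p); np.save(f'{n}.npy',w)
print(env.get_state(), env.tcp_to_grasp)
E
```

```text
pics
{'fov_y': 47.74598174098763, 'cx': 322.48209928213777, 'cy': 245.09147796377334, 'position': array([0.99084614, 0.6345727 , 1.07898491]), 'attitude': array([0.29702874, 0.10526269, 0.29460249, 0.90216576])} 0.00404296875
{'fov_y': 53.84263950499406, 'cx': 328.27372990140293, 'cy': 242.19207333244668, 'position': array([0.45115925, 0.08481342, 0.93045857]), 'attitude': array([-0.69515702, -0.05004569,  0.048593  ,  0.71546549])} 0.004013671875
{'time': 0.1, 'joint_positions': array([-1.30989828,  0.32173317, -0.07008071,  1.45156621,  0.02261729,
        1.37077391, -0.0569108 ]), 'dq': array([ 1.50951609e-03, -2.52775494e-03,  4.46886110e-04, -2.39745386e-03,
        1.27844161e-04, -6.27053587e-05, -9.33993652e-04]), 'effort': array([-2.53994504e-04, -4.94876683e+01, -3.83963026e-01, -3.15209663e+01,
        1.30717474e-02,  7.44938152e-03, -2.32873901e-05]), 'ee_pos': array([0.15873288, 0.6298282 , 0.2303364 ]), 'tcp_rot': array([ 0.70169581,  0.0864311 ,  0.70176504, -0.08762694]), 'contact_force': array([-0.20414023, -0.27629852,  0.25857885]), 'torque': array([-0.00158606, -0.01827001,  0.00434411]), 'gripper_width': 1.0007434140952036} 0.0187
```

View pics/scene0.png

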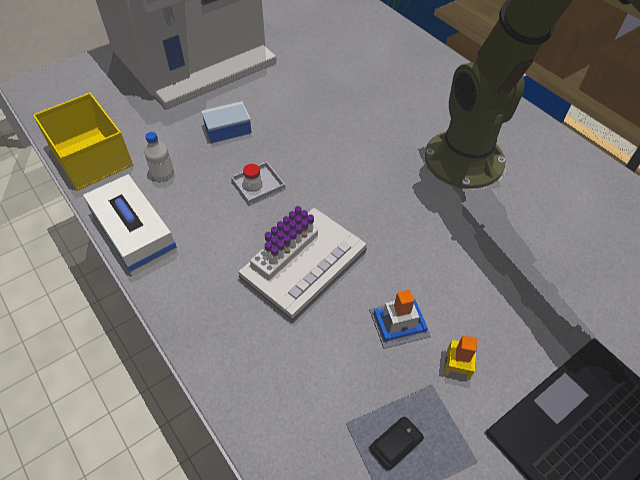

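View pics/top0.png

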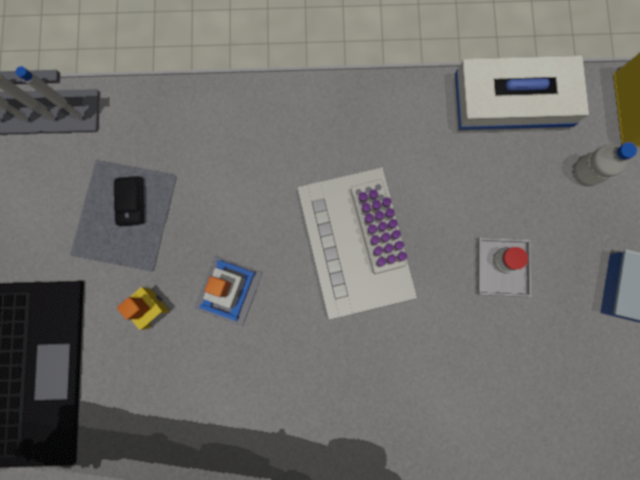

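The scene picture shows the orange-gripped roller in its blue rest at about (400,310). The yellow decoy is at (460,355), the platform with the trim on its left at (305,265), and the jar at (252,178). In the top view, the rest is at (230,290) with the grip at (216,287), the platform centre is at (357,243), the trim runs from (320,205) to (340,292), and the decoy is at (145,308).

```bash
cat > m.py <<'E'
from h import *
for n in ['top','scene']:
    w=np.load(f'{n}.npy'); p=cv2.imread(f'pics/{n}0.png'); hsv=cv2.cvtColor(p,cv2.COLOR_BGR2HSV)
    t=w[(abs(w[...,2])<.02)&(hsv[...,1]<60)]; A=np.c_[t[:,:2],np.ones(len(t))]
    print(n,'table plane',np.linalg.lstsq(A,t[:,2],rcond=None)[0])
    def rect(m,nm):
        pt=w[m]; r=cv2.minAreaRect((pt[:,:2]*1000).astype(np.float32)); print(nm,len(pt),'z',np.median(pt[:,2]).round(4),'c',np.round(r[0],1),'size',np.round(r[1],1),'ang',round(r[2],2))
    H,S,V=cv2.split(hsv); Z=w[...,2]; X=w[...,0];Y=w[...,1]
    near=lambda x,y,r:(np.hypot(X-x,Y-y)<r)
    org=(H>5)&(H<18)&(S>180)&(V>110)
    b=org&(Z>.10)&(Z<.135)
    k,l,s,c=cv2.connectedComponentsWithStats(b.astype(np.uint8))
    for i in range(1,k):
        if s[i,4]>40: rect(l==i,f'grip{c[i].round()}')
    g=w[org&(Z>.105)]
    blue=(H>100)&(H<125)&(S>150)&(Z<.035)&(Z>.005)
    k,l,s,c=cv2.connectedComponentsWithStats(cv2.dilate(blue.astype(np.uint8),np.ones((5,5))))
    for i in range(1,k):
        if s[i,4]>300 and np.nanmedian(X[(l==i)&blue])<.7: rect((l==i)&blue,f'blue{c[i].round()}')
    deck=(Z>.034)&(Z<.046)&(S<60)&(V>110)&(X>.2)&(X<.7)&(Y<.2)&(Y>-.15)
    k,l,s,c=cv2.connectedComponentsWithStats(deck.astype(np.uint8)); i=1+s[1:,4].argmax(); rect(l==i,'deck')
    rect((Z>.06)&(S>60)&(H>125)&(H<165)&near(.43,.03,.2),'caps')
    rect((Z>.04)&((H<6)|(H>174))&(S>150)&(X>.2)&(X<.7)&(Y<0),'jarlid')
E
python3 m.py
```

```text
top table plane [-0.00137357  0.00488921  0.00106321]
grip[214. 285.] 125 z 0.118 c [495.6 279.9] size [27.9 23.2] ang 72.95
grip[129. 308.] 255 z 0.1119 c [462.2 431.7] size [29.  27.1] ang 38.63
blue[613. 267.] 147 z 0.0221 c [ 512.6 -460.6] size [ 5.4 55.8] ang 76.05
blue[231. 292.] 533 z 0.0184 c [492.7 281.5] size [73.3 95.1] ang 68.73
deck 8014 z 0.0399 c [576.3  32.1] size [260.4 170.1] ang 11.88
caps 962 z 0.1174 c [581.3 -12.9] size [110.8  53. ] ang 13.06
jarlid 376 z 0.0632 c [ 533.9 -258.8] size [37.3 39.2] ang 0.04
scene table plane [0.00032365 0.00278283 0.00114238]
grip[405. 297.] 160 z 0.118 c [495.7 280.6] size [29.  28.4] ang 69.3
grip[469. 343.] 196 z 0.1118 c [462.2 431.1] size [31.7 28.4] ang 39.9
blue[227. 132.] 153 z 0.0178 c [ 497.6 -466.6] size [ 61.  136.4] ang 45.54
blue[400. 324.] 447 z 0.0187 c [493.1 280.7] size [76.6 98.8] ang 68.93
deck 4110 z 0.0404 c [576.2  31.2] size [261.4 171.7] ang 12.01
caps 843 z 0.1164 c [580.4 -14.2] size [112.3  55.8] ang 12.82
jarlid 176 z 0.0639 c [ 536.4 -261.9] size [41.8 45.4] ang 9.73
```

```bash
cat > go.py <<'E'
import sys
from h import *
# usage: go.py x y z yawdeg(of tool y)  -> shift/turn in tool axes
def target(yaw):
    a=np.radians(yaw); x=np.array([0,0,-1.]); y=np.array([np.cos(a),np.sin(a),0]); return R.from_matrix(np.c_[x,y,np.cross(x,y)])
s=env.get_state(); r=q(s['tcp_rot']); M=r.as_matrix()
print('t',s['time'],'tcp',s['ee_pos'].round(4),'yaw y',np.degrees(np.arctan2(M[1,1],M[0,1])).round(2),'xaxis',M[:,0].round(3),'q',s['joint_positions'].round(2),'F',s['contact_force'].round(1),'w',round(s['gripper_width'],3))
a=[float(v) for v in sys.argv[1:]]
for i in range(0,len(a),4):
    print('shift',r.inv().apply(np.array(a[i:i+3])-s['ee_pos']).round(4),'turn',(r.inv()*target(a[i+3])).as_rotvec().round(4))
E
python3 go.py .495 .281 .2 -21.2 .495 .281 .2 158.8
python3 - <<'E'
import numpy as np
c=np.array([.5763,.0316]);a=np.radians(12);ex=np.array([np.cos(a),np.sin(a)]);ey=np.array([-ex[1],ex[0]])
for s in(-.096,.096):print(c+s*ex+.052*ey)
E
```

```text
t 0.1 tcp [0.1587 0.6298 0.2303] yaw y 75.86 xaxis [-0.    -0.002 -1.   ] q [-1.31  0.32 -0.07  1.45  0.02  1.37 -0.06] F [-0.2 -0.3  0.3] w 1.001
shift [ 0.0308 -0.2561  0.4113] turn [1.694e+00 1.500e-03 1.200e-03]
shift [ 0.0308 -0.2561  0.4113] turn [-1.4476e+00 -1.1000e-03  1.5000e-03]
[0.47158642 0.06250415]
[0.65939076 0.1024232 ]
```

```bash
python3 -m creep '[{"x":0.015,"y":-0.128,"z":0.205,"rx":0.75,"claw":0},{"x":0.015,"y":-0.128,"z":0.205,"rx":0.75,"claw":0},{"x":0.015,"y":-0.128,"z":0.205,"rx":0.75,"claw":0},{"x":0.015,"y":-0.128,"z":0.205,"rx":0.75,"claw":0},{"x":0.015,"y":-0.128,"z":0.205,"rx":0.75,"claw":0}]'; python3 go.py .495 .281 .2 -21.2
```

```text
t 0.1 tcp [0.1587 0.6298 0.2303] yaw y 75.86 xaxis [-0.    -0.002 -1.   ] q [-1.31  0.32 -0.07  1.45  0.02  1.37 -0.06] F [-0.2 -0.3  0.3] w 1.001
shift [ 0.0308 -0.2561  0.4113] turn [1.694e+00 1.500e-03 1.200e-03]schema error: expected keys x, y, z, rx, ry, rz, claw
```

```bash
python3 -m creep '[{"x":0.015,"y":-0.128,"z":0.205,"rx":0.75,"ry":0,"rz":0,"claw":0},{"x":0.015,"y":-0.128,"z":0.205,"rx":0.75,"ry":0,"rz":0,"claw":0},{"x":0.015,"y":-0.128,"z":0.205,"rx":0.75,"ry":0,"rz":0,"claw":0},{"x":0.015,"y":-0.128,"z":0.205,"rx":0.75,"ry":0,"rz":0,"claw":0},{"x":0.015,"y":-0.128,"z":0.205,"rx":0.75,"ry":0,"rz":0,"claw":0}]'; python3 go.py .495 .281 .2 -21.2
```

```text
time: 0.6
ee_pos: [0.3281, 0.4529, 0.2151]
tcp_rot: [0.62, 0.34, 0.619, -0.341]
contact_force: [0.8, 0.4, -0.3]
gripper_width: 1.004
t 0.6 tcp [0.3281 0.4529 0.2151] yaw y 32.43 xaxis [-0.    -0.003 -1.   ] q [-1.11  0.14  0.13  1.71 -0.02  1.3  -0.41] F [ 0.8  0.4 -0.3] w 1.004
shift [0.0155 0.0487 0.2346] turn [9.361e-01 2.700e-03 5.000e-04]
```

```bash
python3 -m creep '[{"x":0.015,"y":0.049,"z":0.235,"rx":0.936,"ry":0.0027,"rz":0,"claw":0},{"x":0.015,"y":0.049,"z":0.235,"rx":0.936,"ry":0.0027,"rz":0,"claw":0},{"x":0.015,"y":0.049,"z":0.235,"rx":0.936,"ry":0.0027,"rz":0,"claw":0},{"x":0.015,"y":0.049,"z":0.235,"rx":0.936,"ry":0.0027,"rz":0,"claw":0},{"x":0.015,"y":0.049,"z":0.235,"rx":0.936,"ry":0.0027,"rz":0,"claw":0}]'; python3 go.py .495 .281 .2 -21.2
```

```text
time: 1.1
ee_pos: [0.4969, 0.2781, 0.2002]
tcp_rot: [-0.452, -0.543, -0.452, 0.544]
contact_force: [0.0, 0.5, -0.3]
gripper_width: 1.001
t 1.1 tcp [0.4969 0.2781 0.2002] yaw y -10.52 xaxis [-0.001 -0.001 -1.   ] q [-0.89  0.17  0.37  1.71 -0.06  1.27 -0.69] F [ 0.   0.5 -0.3] w 1.001
shift [ 0.0002 -0.0024 -0.0025] turn [0.1864 0.001  0.0004]
```

Run:
```python
from h import *
p,d,w,i=cloud('wrist'); cv2.imwrite('pics/w1.png',p); np.save('w1.npy',w)
H,S,V=cv2.split(cv2.cvtColor(p,cv2.COLOR_BGR2HSV)); Z=w[...,2]
for nm,m in [('grip',(H>5)&(H<18)&(S>180)&(Z>.112)&(Z<.125)),('blue',(H>100)&(H<125)&(S>150)&(Z>.005)&(Z<.03))]:
    pt=w[m]; 
    if len(pt)<20: print(nm,len(pt)); continue
    r=cv2.minAreaRect((pt[:,:2]*1000).astype(np.float32)); print(nm,len(pt),np.median(pt[:,2]),r)
```

```text
grip 1570 0.11691326974045117 ((489.7850341796875, 343.87042236328125), (32.069427490234375, 162.32485961914062), 8.013077735900879)
blue 1965 0.015598881228213624 ((496.1243591308594, 276.03912353515625), (80.8324966430664, 97.15023803710938), 68.2897720336914)
```

View pics/w1.png

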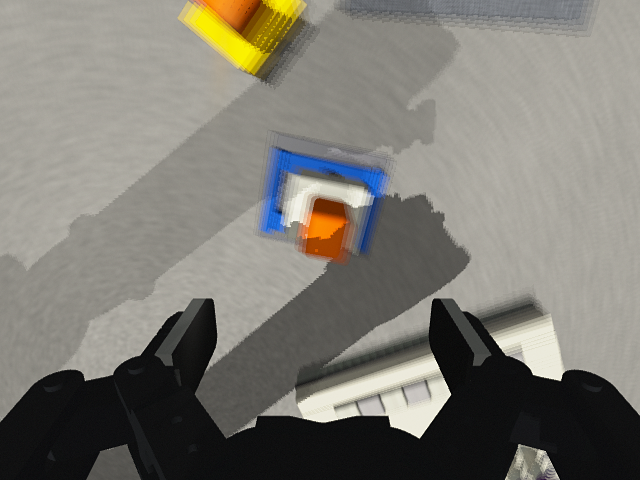

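Run:
```python
from h import *
p=cv2.imread('pics/w1.png'); w=np.load('w1.npy')
H,S,V=cv2.split(cv2.cvtColor(p,cv2.COLOR_BGR2HSV)); Z=w[...,2]
m=((H>5)&(H<18)&(S>180)&(Z>.112)&(Z<.125)).astype(np.uint8)
k,l,s,c=cv2.connectedComponentsWithStats(m)
for i in range(1,k):
    if s[i,4]>100: print(c[i],s[i,4],np.median(Z[l==i]),cv2.minAreaRect((w[l==i][:,:2]*1000).astype(np.float32)))
```

```text
[324.78630838 232.9321817 ] 1563 0.1169223147296122 ((498.06658935546875, 280.7630310058594), (29.87774085998535, 25.09317398071289), 68.01988983154297)
```

The blurred wrist view shows the grip at (325,230), the blue rest around (325,200), and the decoy at the top at (240,30). I'll finish the turn, settle and look again.

```bash
python3 -m creep '[{"x":0,"y":-0.0025,"z":-0.0025,"rx":0.186,"ry":0,"rz":0,"claw":0},{"x":0,"y":-0.0025,"z":-0.0025,"rx":0.186,"ry":0,"rz":0,"claw":0},{"x":0,"y":-0.0025,"z":-0.0025,"rx":0.186,"ry":0,"rz":0,"claw":0},{"x":0,"y":-0.0025,"z":-0.0025,"rx":0.186,"ry":0,"rz":0,"claw":0}]'
python3 - <<'E'
from h import *
p,d,w,i=cloud('wrist'); cv2.imwrite('pics/w2.png',p[80:330,180:480].repeat(2,0).repeat(2,1)); np.save('w2.npy',w)
H,S,V=cv2.split(cv2.cvtColor(p,cv2.COLOR_BGR2HSV)); Z=w[...,2]
near=np.hypot(w[...,0]-.495,w[...,1]-.281)<.075
for nm,m in [('grip',(H>5)&(H<18)&(S>180)&(Z>.112)&(Z<.125)&near),('blue',(H>100)&(H<125)&(S>150)&(Z>.005)&(Z<.03)&near),('top plate',(S<70)&(Z>.05)&(Z<.07)&near)]:
    pt=w[m]; r=cv2.minAreaRect((pt[:,:2]*1000).astype(np.float32)); print(nm,len(pt),np.median(pt[:,2]).round(4),r)
E
python3 go.py .496 .281 .07 -21.2
```

```text
time: 1.55
ee_pos: [0.5, 0.2734, 0.1996]
tcp_rot: [-0.398, -0.586, -0.393, 0.586]
contact_force: [0.3, 0.7, 1.2]
gripper_width: 1.0
grip 2047 0.1169 ((495.7667236328125, 281.566162109375), (29.91920280456543, 29.883010864257812), 69.10822296142578)
blue 3351 0.0163 ((493.10980224609375, 281.7501220703125), (75.45088195800781, 98.11874389648438), 68.72994232177734)
top plate 2871 0.061 ((495.6192932128906, 281.3973693847656), (52.213775634765625, 60.14685821533203), 68.5529556274414)
t 1.6 tcp [0.5    0.2735 0.1997] yaw y -21.94 xaxis [ 0.003 -0.006 -1.   ] q [-0.9   0.17  0.39  1.71 -0.06  1.27 -0.88] F [ 0.1 -0.3 -0.4] w 1.004
shift [ 0.1296 -0.0072 -0.006 ] turn [-0.013   0.0044 -0.0048]
```

View pics/w2.png

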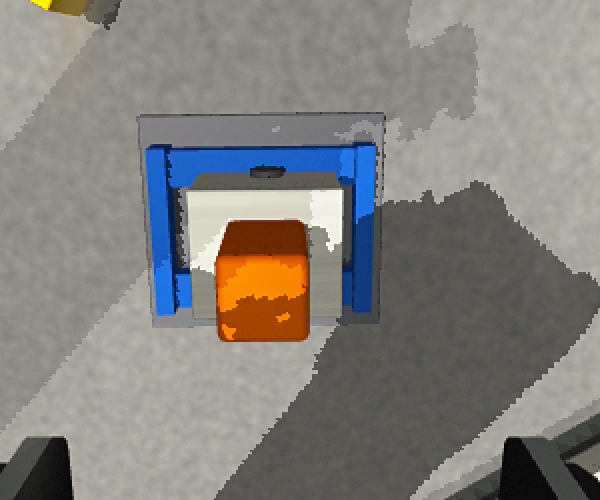

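The roller is confirmed: top plate 52 x 60 mm, long side along −21.3°, centre (0.4957, 0.2815), with the rest around it.

```bash
python3 -m creep '[{"x":0.02,"y":-0.0072,"z":-0.006,"rx":0.01,"ry":0.0044,"rz":-0.0048,"claw":0},{"x":0.05,"y":-0.0072,"z":-0.006,"rx":0.01,"ry":0.0044,"rz":-0.0048,"claw":0},{"x":0.07,"y":-0.0072,"z":-0.006,"rx":0.01,"ry":0.0044,"rz":-0.0048,"claw":0},{"x":0.07,"y":-0.0072,"z":-0.006,"rx":0.01,"ry":0.0044,"rz":-0.0048,"claw":0},{"x":0.07,"y":-0.0072,"z":-0.006,"rx":0.01,"ry":0.0044,"rz":-0.0048,"claw":0}]'; python3 go.py .4957 .2815 .071 -21.3
```

```text
time: 2.1
ee_pos: [0.4958, 0.2816, 0.1299]
tcp_rot: [-0.393, -0.588, -0.393, 0.588]
contact_force: [0.5, 0.8, -0.4]
gripper_width: 0.997
t 2.1 tcp [0.4958 0.2816 0.1299] yaw y -22.45 xaxis [-0. -0. -1.] q [-0.89  0.23  0.38  1.79 -0.09  1.14 -0.88] F [ 0.5  0.8 -0.4] w 0.997
shift [ 0.0589 -0.      0.0001] turn [-0.0202  0.0002  0.    ]
```

```bash
python3 -m creep '[{"x":0.03,"y":0,"z":0,"rx":-0.02,"ry":0,"rz":0,"claw":0},{"x":0.059,"y":0,"z":0,"rx":-0.02,"ry":0,"rz":0,"claw":0},{"x":0.059,"y":0,"z":0,"rx":-0.02,"ry":0,"rz":0,"claw":0},{"x":0.059,"y":0,"z":0,"rx":-0.02,"ry":0,"rz":0,"claw":0},{"x":0.059,"y":0,"z":0,"rx":-0.02,"ry":0,"rz":0,"claw":0}]'; python3 go.py; python3 -m creep '[{"x":0,"y":0,"z":0,"rx":0,"ry":0,"rz":0,"claw":1},{"x":0,"y":0,"z":0,"rx":0,"ry":0,"rz":0,"claw":1},{"x":0,"y":0,"z":0,"rx":0,"ry":0,"rz":0,"claw":1},{"x":0,"y":0,"z":0,"rx":0,"ry":0,"rz":0,"claw":1},{"x":0,"y":0,"z":0,"rx":0,"ry":0,"rz":0,"claw":1}]'; python3 go.py .4957 .2815 .17 -21.3
```

```text
time: 2.6
ee_pos: [0.4973, 0.2825, 0.0733]
tcp_rot: [0.399, 0.585, 0.399, -0.583]
contact_force: [0.9, 0.4, 0.4]
gripper_width: 1.001
t 2.6 tcp [0.4973 0.2825 0.0733] yaw y -21.31 xaxis [ 0.003  0.002 -1.   ] q [-0.88  0.29  0.37  1.84 -0.12  1.02 -0.84] F [0.9 0.4 0.4] w 1.001
time: 3.1
ee_pos: [0.4973, 0.2827, 0.0738]
tcp_rot: [0.399, 0.585, 0.399, -0.582]
contact_force: [0.3, -0.2, 4.0]
gripper_width: 0.346
t 3.1 tcp [0.4973 0.2827 0.0738] yaw y -21.3 xaxis [ 0.003  0.002 -1.   ] q [-0.88  0.29  0.37  1.84 -0.12  1.02 -0.84] F [ 0.3 -0.2  4. ] w 0.346
shift [-0.0962 -0.0009  0.0014] turn [ 0.     -0.0034 -0.002 ]
```

```bash
python3 -m creep '[{"x":-0.03,"y":0,"z":0,"rx":0,"ry":-0.003,"rz":-0.002,"claw":1},{"x":-0.07,"y":0,"z":0,"rx":0,"ry":-0.003,"rz":-0.002,"claw":1},{"x":-0.095,"y":0,"z":0,"rx":0,"ry":-0.003,"rz":-0.002,"claw":1},{"x":-0.095,"y":0,"z":0,"rx":0,"ry":-0.003,"rz":-0.002,"claw":1},{"x":-0.095,"y":0,"z":0,"rx":0,"ry":-0.003,"rz":-0.002,"claw":1}]'; python3 go.py .4831 .0659 .15 12
```

```text
time: 3.6
ee_pos: [0.4964, 0.2821, 0.1677]
tcp_rot: [-0.399, -0.583, -0.399, 0.584]
contact_force: [-0.4, -0.5, -4.1]
gripper_width: 0.341
t 3.6 tcp [0.4964 0.2821 0.1677] yaw y -21.3 xaxis [-0.001 -0.    -1.   ] q [-0.9   0.2   0.38  1.75 -0.08  1.21 -0.87] F [-0.4 -0.5 -4.1] w 0.341
shift [0.0178 0.0661 0.2063] turn [-5.812e-01  4.000e-04  1.000e-03]
```

```bash
python3 -m creep '[{"x":0,"y":0.066,"z":0.206,"rx":-0.581,"ry":0,"rz":0.001,"claw":1},{"x":0,"y":0.066,"z":0.206,"rx":-0.581,"ry":0,"rz":0.001,"claw":1},{"x":0,"y":0.066,"z":0.206,"rx":-0.581,"ry":0,"rz":0.001,"claw":1},{"x":0.01,"y":0.066,"z":0.206,"rx":-0.581,"ry":0,"rz":0.001,"claw":1},{"x":0.01,"y":0.066,"z":0.206,"rx":-0.581,"ry":0,"rz":0.001,"claw":1}]';python3 -m creep '[{"x":0,"y":0,"z":0,"rx":0,"ry":0,"rz":0,"claw":1},{"x":0,"y":0,"z":0,"rx":0,"ry":0,"rz":0,"claw":1}]'; python3 go.py .4831 .0659 .13 12
python3 - <<'E'
from h import *
for n in ['top','wrist']:
    p,d,w,i=cloud(n); np.save(n+'3.npy',w); cv2.imwrite(f'pics/{n}3.png',p)
    if n=='top':
        H,S,V=cv2.split(cv2.cvtColor(p,cv2.COLOR_BGR2HSV)); Z=w[...,2]
        c=np.array([.5763,.0316]);a=np.radians(12);e=np.array([[np.cos(a),np.sin(a)],[-np.sin(a),np.cos(a)]])
        l=(w[...,:2]-c)@e.T
        for k in range(8):
            m=(abs(l[...,0]+.084-.024*k)<.009)&(abs(l[...,1]-.052)<.008)&(Z<.06); print(k,m.sum(),np.median(Z[m]).round(4) if m.any() else 0)
        m=(abs(l[...,0])<.1)&(abs(l[...,1]-.077)<.005); print('deck',np.median(Z[m]))
E
```

```text
time: 4.1
ee_pos: [0.4804, 0.0597, 0.1547]
tcp_rot: [0.548, 0.444, 0.549, -0.448]
contact_force: [0.2, -0.2, -3.9]
gripper_width: 0.341
time: 4.3
ee_pos: [0.4788, 0.0593, 0.1527]
tcp_rot: [0.547, 0.443, 0.55, -0.45]
contact_force: [0.2, 0.5, -2.4]
gripper_width: 0.342
t 4.3 tcp [0.4788 0.0593 0.1527] yaw y 11.7 xaxis [-0.009 -0.005 -1.   ] q [-0.67  0.02  0.5   1.97 -0.01  1.17  0.03] F [ 0.2  0.5 -2.4] w 0.342
shift [ 0.0227  0.0058 -0.0056] turn [-0.0052  0.0027  0.0101]
0 0 0
1 0 0
2 0 0
3 0 0
4 0 0
5 63 0.0453
6 77 0.0465
7 78 0.0444
deck 0.5506697192378605
```

```bash
python3 -m creep '[{"x":0.02,"y":0.0058,"z":-0.0056,"rx":-0.005,"ry":0.0027,"rz":0.01,"claw":1},{"x":0.0227,"y":0.0058,"z":-0.0056,"rx":-0.005,"ry":0.0027,"rz":0.01,"claw":1},{"x":0.0227,"y":0.0058,"z":-0.0056,"rx":-0.005,"ry":0.0027,"rz":0.01,"claw":1},{"x":0.0227,"y":0.0058,"z":-0.0056,"rx":-0.005,"ry":0.0027,"rz":0.01,"claw":1}]'; python3 go.py .4831 .0659 .110 12;  python3 - <<'E'
from h import *
p,d,w,i=cloud('scene'); cv2.imwrite('pics/s4.png',cv2.resize(p[150:350,220:460],None,fx=3,fy=3))
p,d,w2,i=cloud('wrist'); cv2.imwrite('pics/w4.png',p)
c=np.array([.5763,.0316]);a=np.radians(12);e=np.array([[np.cos(a),np.sin(a)],[-np.sin(a),np.cos(a)]])
l=(w[...,:2]-c)@e.T; Z=w[...,2]
for k in range(8):
    m=(abs(l[...,0]+.084-.024*k)<.008)&(abs(l[...,1]-.052)<.008)&(Z<.055)&(Z>.03); print(k,m.sum(),np.median(Z[m]).round(4) if m.any() else 0)
H,S,V=cv2.split(cv2.cvtColor(p,cv2.COLOR_BGR2HSV))
# top plate of roller in wrist view / scene
l2=(w2[...,:2]-c)@e.T
m=(abs(l2[...,0]+.084)<.05)&(abs(l2[...,1]-.052)<.05)&(w2[...,2]>.09)&(w2[...,2]<.125)&(S<80)&(V>110)
print(m.sum(), cv2.minAreaRect((l2[m]*1000).astype(np.float32)),np.median(w2[m][:,2]))
E
```

```text
time: 4.8
ee_pos: [0.4846, 0.0685, 0.1316]
tcp_rot: [0.551, 0.445, 0.55, -0.443]
contact_force: [-0.0, 0.7, -2.5]
gripper_width: 0.344
t 4.8 tcp [0.4846 0.0685 0.1316] yaw y 12.25 xaxis [ 0.003  0.001 -1.   ] q [-0.67  0.05  0.5   1.98 -0.03  1.11  0.05] F [-0.   0.7 -2.5] w 0.344
shift [ 0.0216 -0.002   0.0023] turn [ 0.0044  0.     -0.0027]
0 7 0.0451
1 33 0.0461
2 38 0.0457
3 38 0.0453
4 39 0.0467
5 47 0.0458
6 45 0.0462
7 43 0.0451
3759 ((-82.34906005859375, 66.42485046386719), (60.390689849853516, 27.35649871826172), 1.5831630229949951) 0.11910709442016762
```

View pics/s4.png

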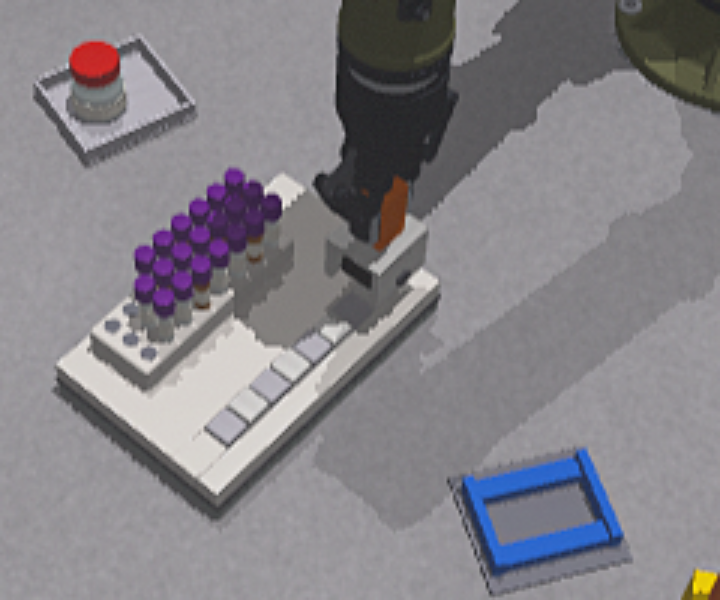

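View pics/w4.png

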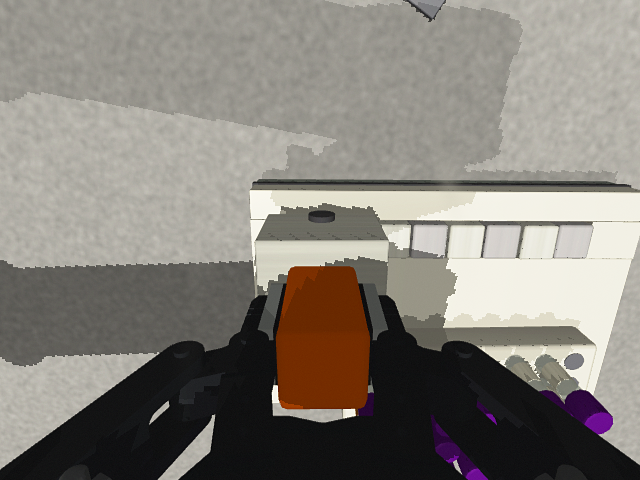

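The scene picture shows the roller over the near end of the trim, with all sections about 5 mm proud, the rack untouched and the rest empty at lower right. The wrist view shows the roller square to the strip (sections along row 240, x 390–590). Next I press down.

```bash
python3 -m creep '[{"x":0.008,"y":-0.002,"z":0.0023,"rx":0.004,"ry":0,"rz":-0.0027,"claw":1},{"x":0.015,"y":-0.002,"z":0.0023,"rx":0.004,"ry":0,"rz":-0.0027,"claw":1},{"x":0.020,"y":-0.002,"z":0.0023,"rx":0.004,"ry":0,"rz":-0.0027,"claw":1},{"x":0.020,"y":-0.002,"z":0.0023,"rx":0.004,"ry":0,"rz":-0.0027,"claw":1}]'; python3 go.py .4831 .0659 .107 12 .6474 .1009 .109 12
```

```text
time: 5.3
ee_pos: [0.4832, 0.0654, 0.1113]
tcp_rot: [0.549, 0.445, 0.549, -0.445]
contact_force: [-0.0, -0.6, -3.7]
gripper_width: 0.343
t 5.3 tcp [0.4832 0.0654 0.1113] yaw y 11.96 xaxis [ 0.  0. -1.] q [-0.67  0.07  0.5   2.01 -0.04  1.07  0.06] F [-0.  -0.6 -3.7] w 0.343
shift [ 0.0043  0.     -0.0005] turn [-0.0007 -0.0001 -0.0002]
shift [ 0.0023  0.168  -0.0007] turn [-0.0007 -0.0001 -0.0002]
```

```bash
for i in 1 2 3; do python3 -m creep '[{"x":0.002,"y":0,"z":0,"rx":0,"ry":0,"rz":0,"claw":1},{"x":0.002,"y":0,"z":0,"rx":0,"ry":0,"rz":0,"claw":1}]' | sed -n '2p;4p'; done;  python3 go.py .4831 .0659 .107 12 .6474 .1009 .109 12
```

```text
ee_pos: [0.4837, 0.0655, 0.1096]
contact_force: [0.4, 0.7, -0.1]
ee_pos: [0.484, 0.0656, 0.1085]
contact_force: [-2.2, -1.5, 6.0]
ee_pos: [0.4846, 0.0656, 0.1084]
contact_force: [-2.6, -0.9, 12.6]
t 5.9 tcp [0.4846 0.0656 0.1084] yaw y 11.96 xaxis [ 0.002  0.002 -1.   ] q [-0.67  0.08  0.5   2.01 -0.04  1.06  0.06] F [-2.6 -0.9 12.6] w 0.345
shift [ 0.0014 -0.0014 -0.0006] turn [-0.0008 -0.0013 -0.0024]
shift [-0.0002  0.1666 -0.0008] turn [-0.0008 -0.0013 -0.0024]
```

```bash
python3 -m creep '[{"x":-0.0016,"y":0.01,"z":-0.0006,"rx":0,"ry":0,"rz":-0.002,"claw":1},{"x":-0.0016,"y":0.026,"z":-0.0006,"rx":0,"ry":0,"rz":-0.002,"claw":1},{"x":-0.0016,"y":0.042,"z":-0.0007,"rx":0,"ry":0,"rz":-0.002,"claw":1},{"x":-0.0016,"y":0.058,"z":-0.0007,"rx":0,"ry":0,"rz":-0.002,"claw":1},{"x":-0.0016,"y":0.074,"z":-0.0007,"rx":0,"ry":0,"rz":-0.002,"claw":1}]'; python3 go.py  .6474 .1009 .110 12
```

```text
time: 6.4
ee_pos: [0.5578, 0.0813, 0.1109]
tcp_rot: [0.549, 0.446, 0.549, -0.445]
contact_force: [-4.0, -3.1, 7.6]
gripper_width: 0.346
t 6.4 tcp [0.5578 0.0813 0.1109] yaw y 11.95 xaxis [ 0.001  0.001 -1.   ] q [-0.63  0.25  0.5   1.83 -0.13  1.1   0.13] F [-4.  -3.1  7.6] w 0.346
shift [ 0.001   0.0917 -0.0006] turn [-0.0008 -0.0007 -0.0011]
```

Works smoothly. I'll continue to the far end, then return lower.

```bash
python3 -m creep '[{"x":0.001,"y":0.018,"z":-0.0006,"rx":0,"ry":0,"rz":-0.001,"claw":1},{"x":0.001,"y":0.037,"z":-0.0006,"rx":0,"ry":0,"rz":-0.001,"claw":1},{"x":0.001,"y":0.056,"z":-0.0006,"rx":0,"ry":0,"rz":-0.001,"claw":1},{"x":0.001,"y":0.075,"z":-0.0006,"rx":0,"ry":0,"rz":-0.001,"claw":1},{"x":0.001,"y":0.092,"z":-0.0006,"rx":0,"ry":0,"rz":-0.001,"claw":1}]'; python3 -m creep '[{"x":0.002,"y":0.003,"z":0,"rx":0,"ry":0,"rz":0,"claw":1},{"x":0.004,"y":0.003,"z":0,"rx":0,"ry":0,"rz":0,"claw":1},{"x":0.004,"y":0.003,"z":0,"rx":0,"ry":0,"rz":0,"claw":1}]'; python3 go.py  .6474 .1009 .107 12 .4831 .0659 .107 12
python3 - <<'E'
from h import *
p,d,w,i=cloud('scene'); 
c=np.array([.5763,.0316]);a=np.radians(12);e=np.array([[np.cos(a),np.sin(a)],[-np.sin(a),np.cos(a)]])
l=(w[...,:2]-c)@e.T; Z=w[...,2]
for k in range(8):
    m=(abs(l[...,0]+.084-.024*k)<.008)&(abs(l[...,1]-.052)<.008)&(Z<.055)&(Z>.03); print(k,m.sum(),np.median(Z[m]).round(4) if m.any() else 0)
m=(abs(l[...,0]+.03)<.06)&(abs(l[...,1]-.075)<.004)&(Z<.055); print('deck',np.median(Z[m]))
E
```

```text
time: 6.9
ee_pos: [0.6491, 0.1008, 0.1107]
tcp_rot: [0.55, 0.446, 0.549, -0.445]
contact_force: [-0.0, -0.3, 3.7]
gripper_width: 0.345
time: 7.2
ee_pos: [0.6532, 0.1015, 0.1084]
tcp_rot: [0.55, 0.447, 0.548, -0.444]
contact_force: [-1.0, 0.2, 8.2]
gripper_width: 0.341
t 7.2 tcp [0.6532 0.1015 0.1084] yaw y 11.95 xaxis [ 0.004  0.001 -1.   ] q [-0.57  0.45  0.49  1.59 -0.22  1.16  0.18] F [-1.   0.2  8.2] w 0.341
shift [ 0.0014 -0.0058 -0.0006] turn [-0.0009 -0.0003 -0.0046]
shift [ 0.0006 -0.1738 -0.0004] turn [-0.0009 -0.0003 -0.0046]
0 41 0.0409
1 35 0.0433
2 40 0.0437
3 42 0.0437
4 43 0.0434
5 20 0.0437
6 0 0
7 0 0
deck 0.040146655008979515
```

```bash
python3 -m creep '[{"x":0.002,"y":-0.012,"z":-0.0005,"rx":0,"ry":0,"rz":-0.004,"claw":1},{"x":0.002,"y":-0.030,"z":-0.0005,"rx":0,"ry":0,"rz":-0.004,"claw":1},{"x":0.002,"y":-0.048,"z":-0.0005,"rx":0,"ry":0,"rz":-0.004,"claw":1},{"x":0.002,"y":-0.066,"z":-0.0005,"rx":0,"ry":0,"rz":-0.004,"claw":1},{"x":0.002,"y":-0.084,"z":-0.0005,"rx":0,"ry":0,"rz":-0.004,"claw":1}]'; python3 go.py  .4831 .0659 .107 12
```

```text
time: 7.75
ee_pos: [0.5721, 0.0845, 0.1085]
tcp_rot: [0.551, 0.447, 0.548, -0.443]
contact_force: [3.0, 0.4, 9.8]
gripper_width: 0.344
t 7.75 tcp [0.5721 0.0845 0.1085] yaw y 11.94 xaxis [ 0.006  0.002 -1.   ] q [-0.63  0.28  0.51  1.8  -0.15  1.09  0.14] F [3.  0.4 9.8] w 0.344
shift [ 0.0009 -0.0909 -0.0003] turn [-0.0011 -0.0006 -0.0067]
```

```bash
python3 -m creep '[{"x":0.0025,"y":-0.018,"z":-0.0003,"rx":0,"ry":0,"rz":-0.0067,"claw":1},{"x":0.0025,"y":-0.037,"z":-0.0003,"rx":0,"ry":0,"rz":-0.0067,"claw":1},{"x":0.0025,"y":-0.056,"z":-0.0003,"rx":0,"ry":0,"rz":-0.0067,"claw":1},{"x":0.0025,"y":-0.075,"z":-0.0003,"rx":0,"ry":0,"rz":-0.0067,"claw":1},{"x":0.0025,"y":-0.091,"z":-0.0003,"rx":0,"ry":0,"rz":-0.0067,"claw":1}]'; python3 go.py  .6474 .1009 .107 12
python3 - <<'E'
from h import *
p,d,w,i=cloud('scene'); 
c=np.array([.5763,.0316]);a=np.radians(12);e=np.array([[np.cos(a),np.sin(a)],[-np.sin(a),np.cos(a)]])
l=(w[...,:2]-c)@e.T; Z=w[...,2]
for k in range(8):
    m=(abs(l[...,0]+.084-.024*k)<.008)&(abs(l[...,1]-.052)<.008)&(Z<.055)&(Z>.03); print(k,m.sum(),np.median(Z[m]).round(4) if m.any() else 0)
E
```

```text
time: 8.25
ee_pos: [0.485, 0.0662, 0.1083]
tcp_rot: [0.551, 0.448, 0.548, -0.443]
contact_force: [1.4, 0.4, 15.9]
gripper_width: 0.348
t 8.25 tcp [0.485  0.0662 0.1083] yaw y 11.95 xaxis [ 0.007  0.003 -1.   ] q [-0.68  0.07  0.51  2.01 -0.04  1.06  0.06] F [ 1.4  0.4 15.9] w 0.348
shift [ 0.0026  0.1661 -0.0004] turn [-0.0009 -0.0015 -0.0076]
0 0 0
1 36 0.0411
2 37 0.0413
3 38 0.0411
4 39 0.0412
5 46 0.0409
6 49 0.0413
7 44 0.0408
```

All sections look home. I'll make one more firm pass for certainty.

```bash
python3 -m creep '[{"x":0.0025,"y":0.015,"z":0,"rx":0,"ry":0,"rz":-0.0076,"claw":1},{"x":0.0025,"y":0.034,"z":0,"rx":0,"ry":0,"rz":-0.0076,"claw":1},{"x":0.0025,"y":0.053,"z":0,"rx":0,"ry":0,"rz":-0.0076,"claw":1},{"x":0.0025,"y":0.072,"z":0,"rx":0,"ry":0,"rz":-0.0076,"claw":1},{"x":0.0025,"y":0.085,"z":0,"rx":0,"ry":0,"rz":-0.0076,"claw":1}]'; python3 -m creep '[{"x":0.002,"y":0.018,"z":0,"rx":0,"ry":0,"rz":0,"claw":1},{"x":0.002,"y":0.037,"z":0,"rx":0,"ry":0,"rz":0,"claw":1},{"x":0.002,"y":0.056,"z":0,"rx":0,"ry":0,"rz":0,"claw":1},{"x":0.002,"y":0.072,"z":0,"rx":0,"ry":0,"rz":0,"claw":1},{"x":0.002,"y":0.08,"z":0,"rx":0,"ry":0,"rz":0,"claw":1}]';python3 -m creep '[{"x":-0.025,"y":0,"z":0,"rx":0,"ry":0,"rz":0,"claw":1},{"x":-0.055,"y":0,"z":0,"rx":0,"ry":0,"rz":0,"claw":1},{"x":-0.06,"y":0,"z":0,"rx":0,"ry":0,"rz":0,"claw":1}]'; python3 go.py .4947 .2815 .17 -21.2
```

```text
time: 8.8
ee_pos: [0.5677, 0.0834, 0.1083]
tcp_rot: [0.549, 0.446, 0.55, -0.444]
contact_force: [-1.6, -0.3, 14.3]
gripper_width: 0.341
time: 9.3
ee_pos: [0.6479, 0.1004, 0.1085]
tcp_rot: [0.55, 0.447, 0.549, -0.443]
contact_force: [-1.3, 0.5, 10.6]
gripper_width: 0.344
time: 9.6
ee_pos: [0.6484, 0.1001, 0.1708]
tcp_rot: [0.55, 0.448, 0.548, -0.442]
contact_force: [0.9, 0.8, -2.8]
gripper_width: 0.343
t 9.6 tcp [0.6484 0.1001 0.1708] yaw y 11.94 xaxis [ 0.007  0.005 -1.   ] q [-0.59  0.39  0.51  1.54 -0.2   1.26  0.16] F [ 0.9  0.8 -2.8] w 0.343
shift [ 0.0006 -0.1129 -0.2092] turn [ 0.5784 -0.0057 -0.0069]
```

```bash
python3 -m creep '[{"x":0,"y":-0.113,"z":-0.209,"rx":0.578,"ry":-0.0057,"rz":-0.0069,"claw":1},{"x":0,"y":-0.113,"z":-0.209,"rx":0.578,"ry":-0.0057,"rz":-0.0069,"claw":1},{"x":0,"y":-0.113,"z":-0.209,"rx":0.578,"ry":-0.0057,"rz":-0.0069,"claw":1},{"x":0,"y":-0.113,"z":-0.209,"rx":0.578,"ry":-0.0057,"rz":-0.0069,"claw":1},{"x":0,"y":-0.113,"z":-0.209,"rx":0.578,"ry":-0.0057,"rz":-0.0069,"claw":1}]';python3 -m creep '[{"x":0,"y":0,"z":0,"rx":0,"ry":0,"rz":0,"claw":1},{"x":0,"y":0,"z":0,"rx":0,"ry":0,"rz":0,"claw":1}]';  python3 - <<'E'
from h import *
s=env.get_state(); M=q(s['tcp_rot']).as_matrix()
for n in ['scene','wrist']:
    p,d,w,i=cloud(n); Z=w[...,2]; H,S,V=cv2.split(cv2.cvtColor(p,cv2.COLOR_BGR2HSV)); cv2.imwrite(f'pics/{n}9.png',p)
    near=np.hypot(w[...,0]-.494,w[...,1]-.281)<.08
    for nm,m in [('blue',(H>100)&(H<125)&(S>150)&(Z>.005)&(Z<.03)&near),('plate',near&(S<80)&(V>100)&(Z>.14)&(Z<.175))]:
        pt=w[m]; 
        if len(pt)>20: print(n,nm,len(pt),np.median(pt[:,2]).round(4),cv2.minAreaRect((pt[:,:2]*1000).astype(np.float32)))
    if n=='scene':
        c=np.array([.5763,.0316]);a=np.radians(12);e=np.array([[np.cos(a),np.sin(a)],[-np.sin(a),np.cos(a)]])
        l=(w[...,:2]-c)@e.T
        print([np.median(Z[(abs(l[...,0]+.084-.024*k)<.008)&(abs(l[...,1]-.052)<.008)&(Z<.055)&(Z>.03)]).round(4) for k in range(8)])
E
python3 go.py .4935 .2826 .11 -21.3
```

```text
time: 10.1
ee_pos: [0.4936, 0.2793, 0.1684]
tcp_rot: [-0.398, -0.583, -0.398, 0.585]
contact_force: [2.2, 0.6, -2.5]
gripper_width: 0.346
time: 10.3
ee_pos: [0.4904, 0.2804, 0.1661]
tcp_rot: [-0.4, -0.581, -0.4, 0.586]
contact_force: [0.7, -0.2, -3.6]
gripper_width: 0.343
scene blue 736 0.0168 ((493.6923522949219, 281.6246032714844), (75.8420639038086, 99.1190185546875), 68.60966491699219)
scene plate 154 0.1543 ((489.8283996582031, 279.56683349609375), (48.684539794921875, 61.97040557861328), 66.23542022705078)
[np.float64(0.0408), np.float64(0.041), np.float64(0.0416), np.float64(0.0407), np.float64(0.0411), np.float64(0.041), np.float64(0.041), np.float64(0.0412)]
wrist blue 3548 0.0156 ((497.3010559082031, 291.8329162597656), (53.728790283203125, 97.65413665771484), 68.78292083740234)
wrist plate 5512 0.1538 ((495.84228515625, 288.92950439453125), (27.64670753479004, 60.2175407409668), 68.2029037475586)
t 10.4 tcp [0.4933 0.2778 0.1671] yaw y -21.47 xaxis [-0.004 -0.004 -1.   ] q [-1.01  0.2   0.51  1.76 -0.1   1.21 -0.85] F [ 0.3 -0.3 -2.9] w 0.341
shift [ 0.0571 -0.0015 -0.0049] turn [-0.0029  0.0048  0.0019]
```

View pics/wrist9.png

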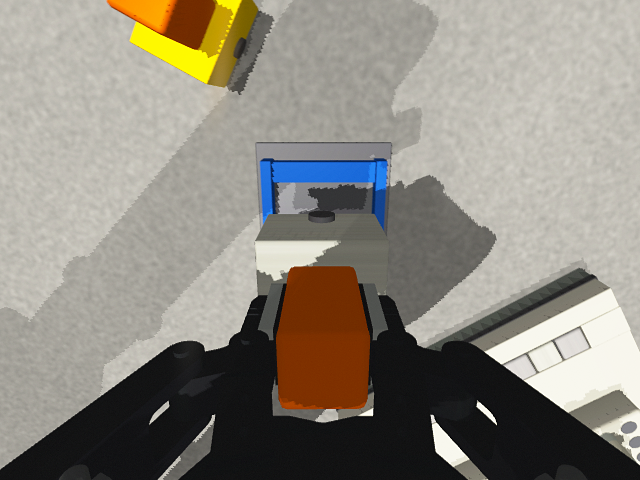

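The wrist view shows the roller's cheeks parallel to the blue rest, whose far ledge is at row 170, with stops at columns 265 and 380. All trim sections read 41 mm, and the rest centre is confirmed at (0.4933, 0.2815). I'll lower it in two stages.

```bash
python3 -m creep '[{"x":0.01,"y":-0.0015,"z":-0.0049,"rx":-0.003,"ry":0.0048,"rz":0.002,"claw":1},{"x":0.04,"y":-0.0015,"z":-0.0049,"rx":-0.003,"ry":0.0048,"rz":0.002,"claw":1},{"x":0.057,"y":-0.0015,"z":-0.0049,"rx":-0.003,"ry":0.0048,"rz":0.002,"claw":1},{"x":0.057,"y":-0.0015,"z":-0.0049,"rx":-0.003,"ry":0.0048,"rz":0.002,"claw":1},{"x":0.057,"y":-0.0015,"z":-0.0049,"rx":-0.003,"ry":0.0048,"rz":0.002,"claw":1}]'; python3 go.py .4935 .2826 .075 -21.3
```

```text
time: 10.9
ee_pos: [0.494, 0.2816, 0.1097]
tcp_rot: [-0.399, -0.584, -0.398, 0.584]
contact_force: [-0.4, 0.2, -2.6]
gripper_width: 0.346
t 10.9 tcp [0.494  0.2816 0.1097] yaw y -21.39 xaxis [-0.    -0.001 -1.   ] q [-1.    0.26  0.5   1.82 -0.14  1.1  -0.83] F [-0.4  0.2 -2.6] w 0.346
shift [ 0.0347 -0.0009 -0.0007] turn [-0.0017  0.0009 -0.0002]
```

```bash
python3 -m creep '[{"x":0.012,"y":-0.0009,"z":-0.0007,"rx":0,"ry":0,"rz":0,"claw":1},{"x":0.024,"y":-0.0009,"z":-0.0007,"rx":0,"ry":0,"rz":0,"claw":1},{"x":0.032,"y":-0.0009,"z":-0.0007,"rx":0,"ry":0,"rz":0,"claw":1},{"x":0.035,"y":-0.0009,"z":-0.0007,"rx":0,"ry":0,"rz":0,"claw":1},{"x":0.035,"y":-0.0009,"z":-0.0007,"rx":0,"ry":0,"rz":0,"claw":1}]'; python3 go.py .4935 .2826 .0735 -21.3
```

```text
time: 11.4
ee_pos: [0.4933, 0.2825, 0.0745]
tcp_rot: [-0.399, -0.584, -0.398, 0.585]
contact_force: [0.5, 1.8, -3.4]
gripper_width: 0.34
t 11.4 tcp [0.4933 0.2825 0.0745] yaw y -21.39 xaxis [-0.001 -0.001 -1.   ] q [-0.99  0.3   0.49  1.85 -0.16  1.03 -0.81] F [ 0.5  1.8 -3.4] w 0.34
shift [ 0.001   0.0001 -0.0002] turn [-0.0016  0.0014  0.    ]
```

```bash
python3 -m creep '[{"x":0.0015,"y":0,"z":0,"rx":0,"ry":0.001,"rz":0,"claw":1},{"x":0.0015,"y":0,"z":0,"rx":0,"ry":0.001,"rz":0,"claw":1},{"x":0.0015,"y":0,"z":0,"rx":0,"ry":0.001,"rz":0,"claw":1}]'; python3 go.py .4935 .2826 .0735 -21.3
```

```text
time: 11.7
ee_pos: [0.4938, 0.2828, 0.0738]
tcp_rot: [0.398, 0.584, 0.399, -0.584]
contact_force: [-2.0, -0.2, 3.7]
gripper_width: 0.345
t 11.7 tcp [0.4938 0.2828 0.0738] yaw y -21.4 xaxis [ 0.001  0.001 -1.   ] q [-0.99  0.3   0.49  1.85 -0.16  1.03 -0.81] F [-2.  -0.2  3.7] w 0.345
shift [ 0.0003 -0.0002  0.0003] turn [-0.0017 -0.0009 -0.0005]
```

Seated: the force reversed from carrying to bearing, and the height matches the one at pickup. I'll release and retreat straight up.

```bash
python3 -m creep '[{"x":0,"y":0,"z":0,"rx":0,"ry":0,"rz":0,"claw":0},{"x":0,"y":0,"z":0,"rx":0,"ry":0,"rz":0,"claw":0},{"x":0,"y":0,"z":0,"rx":0,"ry":0,"rz":0,"claw":0},{"x":0,"y":0,"z":0,"rx":0,"ry":0,"rz":0,"claw":0},{"x":0,"y":0,"z":0,"rx":0,"ry":0,"rz":0,"claw":0}]'; python3 -m creep '[{"x":-0.02,"y":0,"z":0,"rx":0,"ry":0,"rz":0,"claw":0},{"x":-0.05,"y":0,"z":0,"rx":0,"ry":0,"rz":0,"claw":0},{"x":-0.09,"y":0,"z":0,"rx":0,"ry":0,"rz":0,"claw":0},{"x":-0.12,"y":0,"z":0,"rx":0,"ry":0,"rz":0,"claw":0},{"x":-0.12,"y":0,"z":0,"rx":0,"ry":0,"rz":0,"claw":0}]'; python3 -m creep '[{"x":0,"y":0,"z":0,"rx":0,"ry":0,"rz":0,"claw":0},{"x":0,"y":0,"z":0,"rx":0,"ry":0,"rz":0,"claw":0},{"x":0,"y":0,"z":0,"rx":0,"ry":0,"rz":0,"claw":0}]'
python3 - <<'E'
from h import *
for n in ['scene','wrist']:
    p,d,w,i=cloud(n); Z=w[...,2]; H,S,V=cv2.split(cv2.cvtColor(p,cv2.COLOR_BGR2HSV)); cv2.imwrite(f'pics/{n}10.png',p)
    near=np.hypot(w[...,0]-.494,w[...,1]-.281)<.08
    for nm,m in [('blue',(H>100)&(H<125)&(S>150)&(Z>.005)&(Z<.03)&near),('grip',(H>5)&(H<18)&(S>180)&(Z>.112)&(Z<.125)&near),('plate',near&(S<70)&(Z>.05)&(Z<.07))]:
        pt=w[m]
        if len(pt)>20: print(n,nm,len(pt),np.median(pt[:,2]).round(4),cv2.minAreaRect((pt[:,:2]*1000).astype(np.float32)))
    if n=='scene':
        c=np.array([.5763,.0316]);a=np.radians(12);e=np.array([[np.cos(a),np.sin(a)],[-np.sin(a),np.cos(a)]])
        l=(w[...,:2]-c)@e.T
        print([np.median(Z[(abs(l[...,0]+.084-.024*k)<.008)&(abs(l[...,1]-.052)<.008)&(Z<.055)&(Z>.03)]).round(4) for k in range(8)])
E
python3 go.py
```

```text
time: 12.2
ee_pos: [0.4938, 0.2828, 0.0738]
tcp_rot: [0.399, 0.584, 0.399, -0.584]
contact_force: [0.1, 0.1, 0.1]
gripper_width: 0.999
time: 12.7
ee_pos: [0.4964, 0.2841, 0.1988]
tcp_rot: [0.398, 0.588, 0.399, -0.581]
contact_force: [0.0, 0.4, 0.5]
gripper_width: 1.0
time: 13.0
ee_pos: [0.4958, 0.2838, 0.1976]
tcp_rot: [0.398, 0.587, 0.399, -0.581]
contact_force: [0.4, -0.9, -0.6]
gripper_width: 1.001
scene blue 488 0.0172 ((493.102294921875, 282.2236022949219), (75.99871826171875, 99.63616180419922), 68.63346099853516)
scene grip 165 0.1179 ((492.6205139160156, 281.1190185546875), (29.00320053100586, 29.003902435302734), 70.75497436523438)
scene plate 389 0.0618 ((492.7308044433594, 280.69708251953125), (54.59422302246094, 60.67750930786133), 68.4972915649414)
[np.float64(0.0413), np.float64(0.0409), np.float64(0.0413), np.float64(0.0414), np.float64(0.0415), np.float64(0.0406), np.float64(0.0412), np.float64(0.0408)]
wrist blue 3446 0.0162 ((493.1951599121094, 281.9119567871094), (75.4277572631836, 97.8482894897461), 68.60389709472656)
wrist grip 2016 0.1169 ((492.4216613769531, 281.7218017578125), (30.130815505981445, 29.562456130981445), 69.507080078125)
wrist plate 2839 0.0611 ((492.5278625488281, 281.312255859375), (52.11466598510742, 60.01933670043945), 68.59461212158203)
t 13.1 tcp [0.4959 0.2838 0.1976] yaw y -21.41 xaxis [ 0.006  0.005 -1.   ] q [-1.02  0.18  0.51  1.72 -0.09  1.26 -0.86] F [ 0.6  0.2 -0.6] w 1.001
```

View pics/wrist10.png

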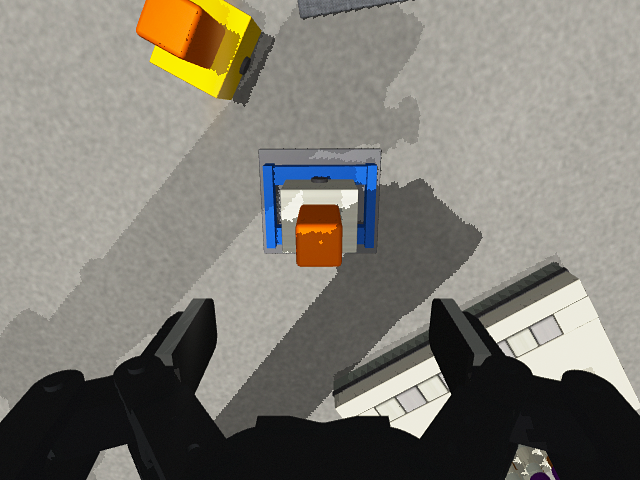

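The roller stands upright within 1 mm of the rest's centre, at (320,215) in the picture. Its top plate and grip are at their original heights, and the gripper is clear of it.

```bash
python3 -c "
from cell import env; print(env.finish_job())"
```

```text
the job is handed in; nothing more can be done
None
```

The trim is pressed home, the roller is back upright in its rest and released, and I handed the job in at about 13 s of the 59 s. I took the roller by its grip and made three passes along the trim: far, back and far again. The measured upward force during the passes was roughly 4 to 16 N.

What my last checks showed:
- **Trim:** all eight sections measured 40.6 to 41.5 mm high against a home height of 41 mm. They stood at about 45 to 47 mm before rolling.
- **Roller:** its top plate centre is within about 1 mm of the rest centre. The top plate and grip tops are at their original heights, so it is upright on the ledges.
- **Gripper:** it is open and about 80 mm above the grip, with a contact force near zero.

No check failed or disagreed. Three things were not measured directly:
- **Wheel turn:** I could not read the joint. The loaded passes were about 168 mm each, which is about 7.6 rad if the wheel did not slip.
- **Rack and jar:** I did not re-measure their positions at the end. The arm kept clear of both.
- **Gripper on the platform:** there is no direct reading of this contact. The fingertips stayed about 68 mm above the deck throughout.

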